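# Seal a blank vial in the bench cap press

### The job

Seal the empty blank vial: its green snap cap is only set on the neck. Stand it on the stage plate of the cap press, nudged right up against both faces of the V stop so it is centred, push the slide fully home under the ram, press the lever down through its whole stroke so that the cap snaps fully on, and let the lever come back up. Then draw the slide all the way out again with the sealed vial still standing in its V stop, and leave the other vials undisturbed.

Things in the scene. Friction and masses are not known exactly. Their poses are not given: they have to be found in the camera images.
- cap_press: White C-frame hand press fixed to the bench. Origin on the bench below the ram's axis; +x to its column at the back, -x to its loading front, +y to the lever's side. In mm: base x -155 to 60, y +-48, top z 15; head x -26 to 74, y +-25, z 120 to 200; column behind x 45. The ram's black foot, 26 across, hangs with its underside at z 88 and is geared to the lever.
- slide (a joint): Position of the vial slide along the press's +x: 0 = fully drawn out to the front (nest 105 mm in front of the ram's axis), 0.105 = fully home (nest below the ram). Not sprung, about 1 to 2 N of friction; it may start up to 20 mm in.
- nest (a point): Where the vial's underside centre belongs, on top of the slide's stage plate, 24 mm above the bench; axes as the press; moves with the slide. Plate x -45 to 30 mm, y +-25. Behind the nest a 90 degree steel V stop opens to -x: walls 12 mm high, 6 mm thick, both touch the centred vial; their front ends lie at x 0, y +-17 to 22.
- tab (a point): Top centre of the slide's upright black pull tab, 90 mm in front of the nest, 51.5 mm above the bench; the tab is 8 mm thick (x), 44 wide (y), 34 high. Behind it, towards the nest, a flat 16 mm wide stem (top 23 mm above the bench) leaves 41 mm free up to the stage plate's edge.
- lever (a joint): Angle of the sprung hand lever: 0 = at rest, raised 0.45 rad above level; 0.80 = bottom of its stroke (0.35 rad below level). It turns about the press's x axis through a pivot 172 mm above the bench over the ram's axis. It takes up to about 11 N at the grip and springs back when let go.
- lever_grip (a point): Centre of the lever's black grip, a 20 mm thick, 56 mm long roller parallel to the press's x axis, 130 mm from the pivot on the press's +y side; about 229 mm above the bench at rest and 127 mm at the bottom of the stroke.
- blank_vial: Empty clear glass vial with a green cap, standing on the bench: 23 mm across up to 32 mm high, narrower neck above, about 40 g. Origin at the centre of its underside, z up. It tips if pushed high: push it within some 10 mm of its foot, grip it on the glass.
- vial_cap (a joint): How far the green snap cap (20.6 mm across, 10 mm high) is pressed onto the neck: 0 = only set on, 0.005 = fully on. It needs about 9 N and stays where it is pressed.
- cap_top (a point): Top centre of the green cap: 51 mm above the vial's underside while only set on, 46 mm when fully on.
- white_vial: A neighbouring sealed vial with a white cap, 22 mm across, 40 mm high, to be left alone. Origin at its underside.
- red_vial: A neighbouring sealed vial with a red cap, 22 mm across, 40 mm high, to be left alone. Origin at its underside.

How it is judged:
By the outcome, as a careful person would: the job done as asked, in the order asked, and still so for the second after the job is handed in, with the robot touching nothing.
It also fails if it takes over 66 s, if anything falls off the work surface, if the arm or the gripper's body presses on something with over 40 N, if the wrist force passes 120 N, or if a joint passes its speed limit or range.

### The arm

A 6-joint arm with a two-finger parallel gripper is mounted at the origin on a cart in front of the work surface, level with it; the furniture and walls round the work are solid. World frame = base frame: x ahead of the robot, y to its left, z up, the work surface at z = 0. Lengths are in m, angles in degrees, forces in N, time in s.
With the tool pointing down it reaches from about 0.35 to 0.925 m from the base axis. Payload 6.4 kg.
Tool frame: the origin (TCP) lies between the finger pads; the fingertips stand 19 mm ahead of it and the grasp point (between the pads) is the TCP; z points along the fingers, y is the line along which they close (so a half turn about z gives the same grasp; the last joint's range is limited). The gripper opens to 85 mm and grips with 20 to 120 N. Pads are 22 mm wide; open, the fingers measure 114 mm over their backs; the gripper's body (76 mm by 85 mm) begins 54 mm behind the grasp point. The pads swing forward as they close: fully open they stand 13 mm farther back than shut.
Start: joints at [57.118, 14.043, 89.255, -0, 76.702, -9.975], TCP at [0.253, 0.599, 0.25] pointing down, gripper open.
Joint ranges: [-179.41, 179.41], [-58.25, 129.5], [7.25, 145.43], [-54.29, 234.29], [11.92, 165.04], [-157.13, 157.13]. Speed limits (degrees/s): [147.25, 147.25, 180, 180, 180, 180].

### API

Orientations are given as a 3x3 rotation matrix whose columns are the frame's x, y, z axes.
In Python, from rig import state, vision, env gives the robot as it stands.
- The arm moves only by the shell command python3 -m inch 'ROWS' [FORCE]. ROWS is text: rows parted by semicolons, each of 7 numbers parted by spaces: the shift along the world's x, y, z normalised to -1 to 1, where 1 is 100 cm, then the turn, a rotation vector about the world's x, y, z normalised to -1 to 1, where 1 is 5 degrees, then the closure, from 0 (fully open) to 1 (shut). A call has 1 to 12 rows; each row shifts and turns the commanded pose from where the row before left it; what a row does not reach is not made up. A row lasts 1/12 s, in which the tool goes at most 41.7 mm and 7.16 degrees, less where a joint would pass 70% of its speed; a pose out of reach is approached as far as the arm can. A call with a number of a shift or a turn outside -1 to 1 is refused whole. A call with a gripper value outside its range is refused whole. The fingers move at their own pace and stop on an object; FORCE is the grip in N (left out, the last holds). Time passes only in rows, so rows that do not move let the fingers close. It gives the time, the measured TCP pose, the force, the opening and the grip force at its end, in the units of the state.
- state(): the state, without advancing time (a new reading comes with each control period).
- vision.read_camera(name): name is "side" or "top" or "wrist"; returns (picture, depth): 420x560x3 uint8, red, green, blue; 420x560 float32, m along the optical axis (not along the pixel's ray), 0 where there is no reading.
- vision.camera_model(name): a dict with "fx", "fy", "cx", "cy" (pixels), "T" (4x4, takes a point from camera to world coordinates); the wrist camera has in their place "mount" (4x4, takes a point from camera to tool coordinates, whose origin is the TCP and whose axes are the flange's). Camera axes: x right, y down, z forward; pixel columns grow to the right and rows downward; lengths in m; the calibration is good to about 2 mm. A picture is of the moment at which its call begins: read the wrist's pose just before it. camera_model takes no time and is no camera call.
- env.finish_job(): hands the job in; it is judged then, once.
Trained networks look in the newest picture that a camera, given by its name, has taken for a name from the list of things; names that differ only in an ending like _2 or _b are one class to them, and where a whole thing is asked for, a point or a joint stands for the part that bears it (a point fixed in the world has none). Each returns a list of dicts, best first, with "p" (0 to 1); they miss things now and then, are a little off and sometimes report something else, mostly with a low value. They report only what shows in the picture. A call takes as long as a camera call.
- vision.silhouettes(camera, target): "mask" (420x560 bool, what is visible of it) and "rect" ([centre column, centre row, width, height] as shares, 0 to 1, of the picture: columns of its width, rows of its height, round what is visible of it).
- vision.tip_of(camera, target): "xy" ([column, row] as shares, 0 to 1, of the picture: columns of its width, rows of its height: a listed point, or the origin of a listed thing).
The state is a dict: "t": time; "q": joint angles; "dq": joint speeds; "effort": joint torques, N m; "eef_pos": TCP position; "eef_rot": TCP orientation; "ft_force": force on the tool from outside, world axes, zero at the start; "ft_torque": the same for the moment, N m; "finger_gap": finger opening in m; "gripper_force": force on a finger pad.
Only numpy, scipy, OpenCV 4.12 (cv2) and the standard library are available. Lean on these libraries where they do the work, as an engineer would, in place of code of your own. Each camera call takes 0.05 s, during which the arm holds its last target. There are 200 camera calls.

## Working session

There is one attempt and no reset: what is moved stays moved. The work goes in short steps, Python scripts to look and compute and a shell command to move; the robot and the scene stay as the last step left them, time stands still between calls to the robot, and variables do not carry over. Pictures are saved under pics/ and viewed, at most 10 in all, crops included, and the job is handed in when it is done.

```bash
ls; mkdir -p pics; cat > h.py <<'E'
import numpy as np, cv2
from rig import state, vision, env
def cam(n):
    m=vision.camera_model(n); K=m
    if "T" in m: T=np.array(m["T"])
    else:
        s=state(); W=np.eye(4); W[:3,:3]=s["eef_rot"]; W[:3,3]=s["eef_pos"]; T=W@np.array(m["mount"])
    return m,T
def ray(m,T,u,v):
    d=T[:3,:3]@np.array([(u-m["cx"])/m["fx"],(v-m["cy"])/m["fy"],1]); return T[:3,3],d
def at_z(m,T,u,v,z):
    o,d=ray(m,T,u,v); return o+d*(z-o[2])/d[2]
def tri(rs):
    A=np.zeros((3,3));b=np.zeros(3)
    for o,d in rs:
        d=d/np.linalg.norm(d);P=np.eye(3)-np.outer(d,d);A+=P;b+=P@o
    p=np.linalg.solve(A,b); 
    return p,[np.linalg.norm(np.cross(p-o,d/np.linalg.norm(d))) for o,d in rs]
def shot(n,name=None):
    m,T=cam(n); p,d=vision.read_camera(n)
    if name: cv2.imwrite(f"pics/{name}.png",p[:,:,::-1])
    return m,T,p,d
def cloud(m,T,d,mask):
    v,u=np.nonzero(mask&(d>0)); z=d[v,u]
    P=np.c_[(u-m["cx"])/m["fx"]*z,(v-m["cy"])/m["fy"]*z,z]
    return P@T[:3,:3].T+T[:3,3]
E
python3 - <<'E'
from h import *
np.set_printoptions(precision=4,suppress=True)
R={}
for c in ["top","side","wrist"]:
    m,T,p,d=shot(c,c+"0"); print(c,T[:3,3],T[:3,2])
    for t in ["blank_vial","cap_top","nest","tab","lever_grip","cap_press","white_vial","red_vial"]:
        r=vision.tip_of(c,t)
        for k in r[:2]:
            u,v=k["xy"][0]*560,k["xy"][1]*420
            print(t,round(k["p"],2),[round(u),round(v)])
        if r and r[0]["p"]>.3:
            u,v=r[0]["xy"][0]*560,r[0]["xy"][1]*420; R.setdefault(t,[]).append(ray(m,T,u,v))
for t in R:
    print(t,tri(R[t]) if len(R[t])>1 else None)
a=cv2.imread("pics/top0.png");b=cv2.imread("pics/side0.png");c=cv2.imread("pics/wrist0.png")
cv2.imwrite("pics/all0.png",cv2.resize(np.vstack([np.hstack([a,b])]),(800,300)))
E
```

```text
pics
top [0.4438 0.0455 1.2991] [ 0.0751  0.0249 -0.9969]
blank_vial 0.57 [318, 218]
cap_top 0.56 [324, 217]
nest 0.47 [224, 193]
tab 0.96 [247, 244]
lever_grip 0.84 [160, 205]
cap_press 0.98 [223, 192]
white_vial 0.55 [361, 226]
red_vial 0.59 [398, 221]
side [ 0.0453 -0.8556  0.6241] [ 0.4117  0.8088 -0.42  ]
blank_vial 0.57 [304, 285]
cap_top 0.46 [300, 264]
cap_top 0.28 [254, 233]
nest 0.93 [256, 233]
tab 0.55 [230, 236]
cap_press 0.95 [269, 230]
white_vial 0.65 [323, 313]
red_vial 0.63 [351, 342]
red_vial 0.52 [303, 282]
wrist [0.1802 0.6301 0.3736] [ 0.2881 -0.1219 -0.9498]
blank_vial (array([ 0.5132, -0.0291, -0.0051]), [np.float64(0.005483665100743781), np.float64(0.005483665100743709)])
cap_top (array([ 0.5075, -0.0375,  0.0561]), [np.float64(0.0010386672538580024), np.float64(0.00103866725385804)])
nest (array([ 0.5521,  0.245 , -0.0058]), [np.float64(0.023957664730336746), np.float64(0.023957664730336715)])
tab (array([0.4273, 0.1639, 0.0523]), [np.float64(0.0047098338827875836), np.float64(0.004709833882787549)])
lever_grip None
cap_press (array([0.571 , 0.2409, 0.0008]), [np.float64(0.006108697852164642), np.float64(0.006108697852164586)])
white_vial (array([ 0.4936, -0.1456,  0.0023]), [np.float64(0.004353682667711171), np.float64(0.00435368266771127)])
red_vial (array([ 0.503 , -0.2454, -0.0032]), [np.float64(0.0016414755471796647), np.float64(0.001641475547179866)])
```

```bash
python3 - <<'E'
import cv2,numpy as np
a=cv2.imread("pics/top0.png")[110:320,100:440];b=cv2.imread("pics/side0.png")[130:380,180:420]
cv2.imwrite("pics/v1.png",np.hstack([cv2.resize(a,(486,300)),cv2.resize(b,(288,300))]))
E
```

```text
(no output)
```

View pics/v1.png

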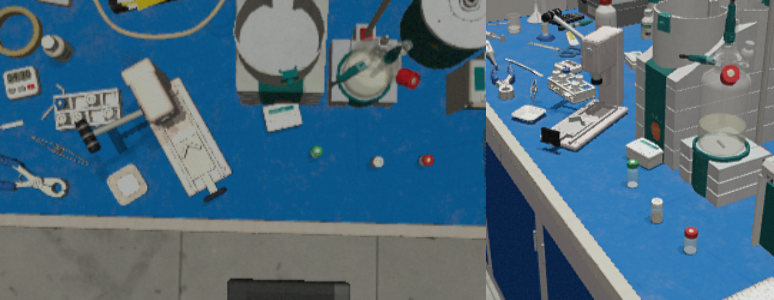

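The top view (left half) shows the press head at about px (206,173) and the tab at (250,245). The lever goes to the left, and the green, white and red vials are at (321,216), (364,222) and (399,221). Next I'll fit the press pose from depth.

```bash
python3 - <<'E'
from h import *
np.set_printoptions(precision=4,suppress=True)
print(state()["eef_rot"])
m,T,p,d=shot("top")
s=vision.silhouettes("top","cap_press"); 
mk=np.array(s[0]["mask"]); print(s[0]["p"],mk.sum())
C=cloud(m,T,d,mk)
print(np.histogram(C[:,2],bins=np.arange(-.01,.26,.01)))
for lo,hi in [(.008,.032),(.185,.21)]:
    Q=C[(C[:,2]>lo)&(C[:,2]<hi)]
    r=cv2.minAreaRect((Q[:,:2]*1000).astype(np.float32)); print(lo,len(Q),r,np.median(Q[:,2])); print(cv2.boxPoints(r))
for t in ["tab","lever_grip","blank_vial"]:
    for c in ["top","side"]:
        if c=="side": mm,TT,pp,dd=shot("side")
        else: mm,TT,pp,dd=m,T,p,d
        if c=="top": shot("top")
        for k in vision.silhouettes(c,t)[:1]:
            C=cloud(mm,TT,dd,np.array(k["mask"])); print(t,c,k["p"],len(C),np.median(C,0),C.min(0),C.max(0))
E
```

```text
[[-0.9211  0.3892 -0.    ]
 [ 0.3892  0.9211 -0.    ]
 [-0.     -0.     -1.    ]]
0.71 3609
(array([  18,   48, 1254,  796,   55,   17,   25,    7,    2,    6,    5,
          2,    4,   12,   21,   23,   20,   22,   31,   40,  496,  444,
         37,   36,  155,   21]), array([-0.01,  0.  ,  0.01,  0.02,  0.03,  0.04,  0.05,  0.06,  0.07,
        0.08,  0.09,  0.1 ,  0.11,  0.12,  0.13,  0.14,  0.15,  0.16,
        0.17,  0.18,  0.19,  0.2 ,  0.21,  0.22,  0.23,  0.24,  0.25]))
0.008 2090 ((532.123779296875, 218.30328369140625), (233.31253051757812, 96.03634643554688), 30.43216323852539) 0.017752342724200232
[[407.2173 200.6175]
 [455.8614 117.8121]
 [657.0303 235.9891]
 [608.3862 318.7944]]
0.185 966 ((586.6569213867188, 277.51666259765625), (99.10395812988281, 99.3841552734375), 28.217029571533203) 0.19977121957937338
[[519.4985 297.8747]
 [566.4886 210.301 ]
 [653.8154 257.1587]
 [606.8253 344.7323]]
tab top 0.95 698 [0.4889 0.1908 0.0245] [ 0.4141  0.1367 -0.0026] [0.5414 0.2366 0.0566]
lever_grip top 0.79 395 [0.5307 0.3358 0.2309] [ 0.4916  0.2681 -0.0047] [0.5643 0.4331 0.2432]
lever_grip side 0.7 254 [0.5312 0.3329 0.2212] [ 0.4922  0.2743 -0.1915] [1.0899 1.688  0.2389]
blank_vial side 0.48 239 [ 0.509  -0.0381  0.0266] [ 0.5005 -0.0451 -0.0018] [0.5535 0.0544 0.0536]
```

```bash
python3 -m inch '0.0164 -0.0362 0.005 0 0 0.889 0;0.0164 -0.0362 0.005 0 0 0.889 0;0.0164 -0.0362 0.005 0 0 0.889 0;0.0164 -0.0362 0.005 0 0 0.889 0;0.0164 -0.0362 0.005 0 0 0.889 0;0.0164 -0.0362 0.005 0 0 0.889 0;0.0164 -0.0362 0.005 0 0 0.889 0;0.0164 -0.0362 0.005 0 0 0.889 0;0.0164 -0.0362 0.005 0 0 0.889 0;0.0164 -0.0362 0.005 0 0 0.889 0;0.0164 -0.0362 0 0 0 0.889 0;0.0164 -0.0362 0 0 0 0.889 0' 30
python3 -m inch '0 0 0 0 0 0 0;0 0 0 0 0 0 0'
python3 - <<'E'
from h import *
np.set_printoptions(precision=4,suppress=True)
s=state();print(s["t"],s["eef_pos"],s["eef_rot"])
m,T,p,d=shot("wrist","w1")
for t in ["nest","tab","cap_press","lever_grip","cap_top","blank_vial"]:
    for k in vision.tip_of("wrist",t)[:2]:
        u,v=k["xy"][0]*560,k["xy"][1]*420
        z={"nest":.024,"tab":.0515,"lever_grip":.229,"cap_top":.051}.get(t,0)
        print(t,round(k["p"],2),round(u),round(v),at_z(m,T,u,v,z))
C=cloud(m,T,d,np.ones_like(d,bool)).reshape(-1,3)
np.savez("w1.npz",C=C,d=d,p=p)
n=(d>0).sum();print(n)
for lo,hi in [(.009,.019),(.021,.028),(.031,.041),(.045,.057)]:
    Q=C[(C[:,2]>lo)&(C[:,2]<hi)&(np.hypot(C[:,0]-.52,C[:,1]-.2)<.17)]
    print(lo,len(Q),np.median(Q,0),cv2.minAreaRect((Q[:,:2]*1000).astype(np.float32)))
E
```

```text
t: 3.05
eef_pos: [0.4504, 0.1625, 0.3012]
eef_rot: [[-0.86, -0.51, 0.002], [-0.51, 0.86, 0.0], [-0.002, -0.001, -1.0]]
ft_force: [0.5, -0.3, -0.5]
finger_gap: 0.086
gripper_force: 0.0
t: 3.22
eef_pos: [0.4505, 0.1627, 0.3005]
eef_rot: [[-0.864, -0.503, 0.0], [-0.503, 0.864, 0.0], [-0.0, 0.0, -1.0]]
ft_force: [0.4, -0.3, 0.6]
finger_gap: 0.0852
gripper_force: 0.0
3.2167 [0.4505 0.1627 0.3005] [[-0.8645 -0.5026  0.0002]
 [-0.5026  0.8645  0.0002]
 [-0.0003  0.0001 -1.    ]]
nest 0.91 290 223 [0.5063 0.2025 0.024 ]
tab 0.68 292 160 [0.4314 0.1597 0.0515]
cap_press 0.9 291 273 [0.5789 0.247  0.    ]
cap_press 0.44 291 225 [0.5147 0.2095 0.    ]
lever_grip 0.84 445 412 [0.5163 0.3445 0.229 ]
lever_grip 0.45 42 73 [0.4354 0.     0.229 ]
cap_top 0.63 104 140 [ 0.5167 -0.031   0.051 ]
blank_vial 0.69 130 134 [ 0.5125 -0.0269  0.    ]
234255
0.009 6683 [0.5483 0.2304 0.0143] ((542.6776733398438, 212.18753051757812), (222.2136993408203, 335.41705322265625), 24.42286491394043)
0.021 3239 [0.4978 0.1966 0.0233] ((572.44189453125, 196.44158935546875), (277.8393249511719, 224.4311065673828), 52.727569580078125)
0.031 833 [0.571  0.0843 0.0331] ((572.9972534179688, 192.20947265625), (264.2914123535156, 223.13937377929688), 51.166343688964844)
0.045 561 [0.4411 0.1408 0.0506] ((564.1012573242188, 219.52243041992188), (262.1216125488281, 224.1899871826172), 62.68887710571289)
```

View pics/w1.png

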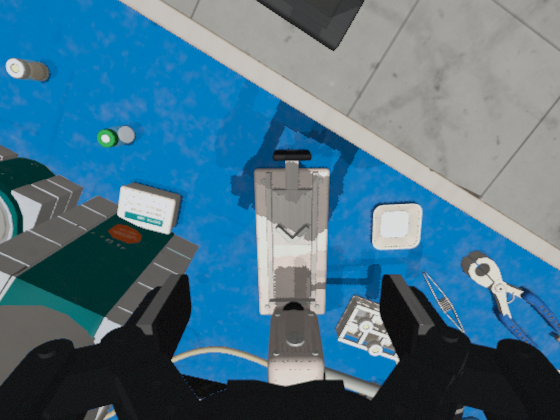

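The picture shows the tab top at (292,156), the V stop at (292,232) and the green cap at (107,138), with the press axis nearly vertical in the image. Next I'll refine the tab, V stop and vial from the depth cloud.

```bash
python3 - <<'E'
from h import *
np.set_printoptions(precision=1,suppress=True)
C=np.load("w1.npz")["C"]
o=np.array([.5063,.2025])
for yaw in [30.3]:
    a=np.radians(yaw);e=np.array([[np.cos(a),np.sin(a)],[-np.sin(a),np.cos(a)]])
    L=(C[:,:2]-o)@e.T*1000; z=C[:,2]*1000
    def rep(n,k):
        Q=np.c_[L[k],z[k]]; print(n,len(Q),np.percentile(Q,[2,50,98],axis=0).tolist()); return Q
    Q=rep("tab",(abs(L[:,0]+88)<25)&(abs(L[:,1])<40)&(z>43)&(z<60)); print(cv2.minAreaRect(Q[:,:2].astype(np.float32)))
    Q=rep("plate",(L[:,0]>-60)&(L[:,0]<-3)&(abs(L[:,1])<40)&(z>20)&(z<30))
    Q=rep("wall",(L[:,0]>-20)&(L[:,0]<40)&(abs(L[:,1])<40)&(z>31)&(z<45))
    Q=rep("base",(L[:,0]>-90)&(L[:,0]<50)&(abs(L[:,1])<70)&(z>9)&(z<19.5))
    Q=Q[Q[:,0]<40];print(cv2.minAreaRect(Q[:,:2].astype(np.float32)))
k=(np.hypot(C[:,0]-.51,C[:,1]+.033)<.03)
Q=C[k&(C[:,2]>.046)]*1000;print("cap",len(Q),np.median(Q,0),np.percentile(Q,[5,95],axis=0))
# two-view tri of cap & tab & nest
R={t:[] for t in ["cap_top","tab","nest","lever_grip"]}
for c in ["wrist","top","side"]:
    m,T,p,d=shot(c)
    for t in R:
        r=vision.tip_of(c,t)
        if r and r[0]["p"]>.45: R[t].append(ray(m,T,r[0]["xy"][0]*560,r[0]["xy"][1]*420))
for t in R:
    p,r=tri(R[t]);print(t,len(R[t]),p*1000,np.array(r)*1000)
E
```

```text
tab 285 [[-94.06608166141872, -19.436241471779404, 47.18436481813836], [-90.84178748995893, 0.1621183084063589, 50.61055981855067], [-85.9883551019649, 21.466723562021357, 52.33968192890153]]
((-90.07765197753906, 0.8593273162841797), (8.343442916870117, 42.10711669921875), 0.741631031036377)
plate 1789 [[-57.8703005051456, -29.974547976298613, 20.135617471469242], [-28.18444576305734, 0.9741172399967531, 23.15615106762847], [-3.696210771686489, 32.503097202273054, 24.928300575878684]]
wall 213 [[-0.11184158135827929, -18.079747149547796, 31.656325285172464], [8.99168214985155, 2.1664714299280234, 35.12305155260614], [19.44923755122671, 20.99627195975904, 36.97803623591384]]
base 3079 [[-68.6895347386178, -45.54150952156719, 10.977217442471241], [-19.25137202037511, 1.3878880932290838, 14.342718032007095], [48.30529621501777, 47.913203987022214, 19.202508520031845]]
((-14.845905303955078, 1.2245559692382812), (109.71924591064453, 96.05081176757812), 0.3899610638618469)
cap 288 [513.2 -30.6  50.4] [[505.4 -39.   47.5]
 [522.  -22.5  51.7]]
cap_top 2 [513.6 -29.7  46.7] [2.6 2.6]
tab 2 [ 406.9 -163.5  228.6] [91.7 91.7]
nest 3 [505.3 207.6  18.5] [0.5 0.3 0.2]
lever_grip 3 [517.  349.9 223.2] [3.3 2.8 4.9]
```

```bash
python3 - <<'E'
from h import *
np.set_printoptions(precision=3,suppress=True)
m,T,p,d=shot("top"); C=np.vstack([np.load("w1.npz")["C"],cloud(m,T,d,np.ones_like(d,bool))])
a=np.radians(30.6);e=np.array([[np.cos(a),np.sin(a)],[-np.sin(a),np.cos(a)]])
L=(C[:,:2]-[.5133,-.0306])@e.T; z=C[:,2]
for lo,hi in [(.012,.04),(.04,.08),(.08,.5)]:
    k=(abs(L[:,0])<.12)&(abs(L[:,1])<.11)&(z>lo)&(z<hi)&(np.hypot(*L.T)>.018)
    Q=np.c_[L[k],z[k]];r=np.hypot(Q[:,0],Q[:,1]);i=np.argsort(r)[:300:60];print(lo,len(Q));print(Q[i])
    for y0 in (-.07,-.045,-.02,0,.02,.045):
        q=Q[(Q[:,1]>y0)&(Q[:,1]<y0+.025)]
        if len(q)>8: print(y0,"min x>0:",np.percentile(q[q[:,0]>0][:,0],3) if (q[:,0]>0).any() else None)
E
```

```text
0.012 4555
[[ 0.058 -0.002  0.026]
 [ 0.063 -0.005  0.029]
 [ 0.064  0.013  0.03 ]
 [ 0.067  0.015  0.03 ]
 [ 0.07  -0.001  0.03 ]]
-0.07 min x>0: 0.06382837489147133
-0.045 min x>0: 0.07844876814529218
-0.02 min x>0: 0.06092556794531373
0 min x>0: 0.06230863796310702
0.02 min x>0: 0.06832752675609463
0.045 min x>0: 0.07477178665390677
0.04 3033
[[ 0.079 -0.041  0.076]
 [ 0.08  -0.041  0.051]
 [ 0.08  -0.042  0.056]
 [ 0.079 -0.045  0.048]
 [ 0.085 -0.033  0.056]]
-0.07 min x>0: 0.06395660355296981
-0.045 min x>0: 0.07853591261600457
-0.02 min x>0: 0.09295963910073142
0 min x>0: 0.104915937076625
0.02 min x>0: 0.11627048342527903
0.08 12648
[[ 0.075 -0.046  0.172]
 [ 0.081 -0.038  0.172]
 [ 0.079 -0.041  0.161]
 [ 0.077 -0.046  0.099]
 [ 0.079 -0.043  0.103]]
-0.07 min x>0: 0.06665347700666933
-0.045 min x>0: 0.07874628086446768
-0.02 min x>0: 0.09398144860464763
0 min x>0: 0.10540203850374645
0.02 min x>0: 0.11630680901408705
```

```bash
python3 -m inch '0.0104 -0.0323 -0.018 0 0 0 0;0.0104 -0.0323 -0.018 0 0 0 0;0.0104 -0.0323 -0.018 0 0 0 0;0.0104 -0.0323 -0.018 0 0 0 0;0.0104 -0.0323 -0.018 0 0 0.05 0;0.0104 -0.0323 -0.018 0 0 0.05 0;0 0 0 0 0 0 0;0 0 0 0 0 0 0'
python3 - <<'E'
from h import *
np.set_printoptions(precision=1,suppress=True)
s=state();print(s["t"],s["eef_pos"]*1000 if hasattr(s["eef_pos"],'shape') else s["eef_pos"])
m,T,p,d=shot("wrist","w2")
for t in ["cap_top","blank_vial"]:
    for k in vision.tip_of("wrist",t)[:1]:
        u,v=k["xy"][0]*560,k["xy"][1]*420
        print(t,k["p"],round(u),round(v),at_z(m,T,u,v,.051 if t=="cap_top" else 0)*1000)
C=cloud(m,T,d,np.ones_like(d,bool))
Q=C[(np.hypot(C[:,0]-.513,C[:,1]+.031)<.03)&(C[:,2]>.035)]
print(np.percentile(Q[:,2],[50,95])*1000)
Q=Q[Q[:,2]>.044]
print(len(Q),cv2.minEnclosingCircle((Q[:,:2]*1000).astype(np.float32)),np.median(Q,0)*1000)
E
```

```text
t: 5.03
eef_pos: [0.5118, -0.0307, 0.191]
eef_rot: [[-0.859, -0.511, -0.003], [-0.511, 0.859, 0.001], [0.002, 0.002, -1.0]]
ft_force: [0.5, 1.6, -0.3]
finger_gap: 0.0858
gripper_force: 0.0
5.0333 [511.8 -30.7 191. ]
cap_top 0.64 282 208 [516.2 -30.7  51. ]
blank_vial 0.78 286 190 [512.1 -29.7   0. ]
[253.2 261. ]
8133 ((501.2399597167969, -37.945350646972656), 26.222665786743164) [504.7 -35.8 253.2]
```

View pics/w2.png

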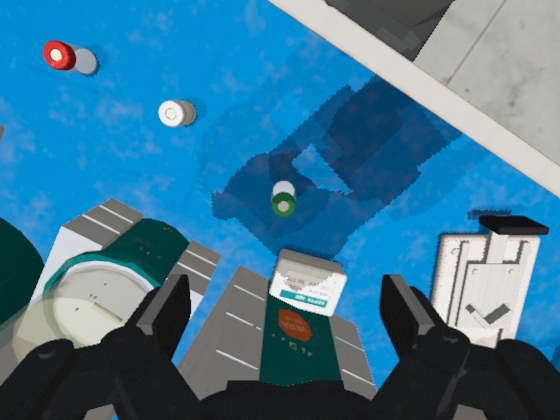

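```bash
python3 -m inch '0.0009 0.0002 -0.03 0 0 0 0;0.0008 0.0002 -0.03 0 0 0 0.3;0 0 -0.03 0 0 0 0.4;0 0 -0.03 0 0 0 0.4;0 0 -0.022 0 0 0 0.4;0 0 -0.015 0 0 0 0.4;0 0 0 0 0 0 0.4;0 0 0 0 0 0 0.7;0 0 0 0 0 0 0.8;0 0 0 0 0 0 0.9;0 0 0 0 0 0 1;0 0 0 0 0 0 1' 25
python3 -m inch '0 0 0 0 0 0 1;0 0 0 0 0 0 1;0 0 0 0 0 0 1'
```

```text
t: 6.18
eef_pos: [0.5154, -0.0291, 0.0373]
eef_rot: [[-0.858, -0.514, 0.004], [-0.514, 0.858, -0.0], [-0.003, -0.002, -1.0]]
ft_force: [-0.4, 2.0, 7.1]
finger_gap: 0.0214
gripper_force: 25.0
t: 6.43
eef_pos: [0.5155, -0.0291, 0.0373]
eef_rot: [[-0.858, -0.514, 0.003], [-0.514, 0.858, -0.0], [-0.003, -0.002, -1.0]]
ft_force: [0.0, 2.7, 7.2]
finger_gap: 0.0215
gripper_force: 25.0
```

```bash
python3 - <<'E'
from h import *
m,T,p,d=shot("wrist"); a=p[120:400,160:400]
m,T,q,d=shot("side"); b=q[220:330,240:360]
cv2.imwrite("pics/v3.png",np.hstack([cv2.resize(a,(400,467)),cv2.resize(b,(400,467))])[:,:,::-1])
E
```

```text
(no output)
```

View pics/v3.png

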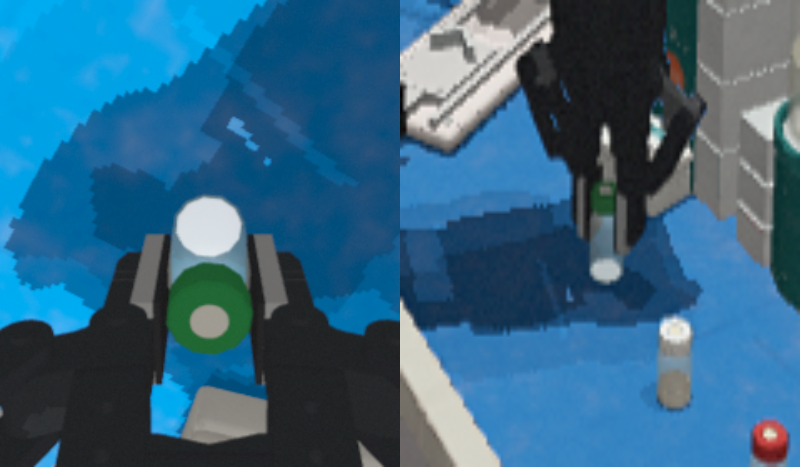

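The left half shows both pads flat on the glass below the green cap, with the vial upright. The right half (side view) confirms it. Now I'll lift and carry it over the stage.

```bash
python3 -m inch '0 0 0.015 0 0 0 1;0 0 0.03 0 0 0 1;0 0 0.03 0 0 0 1;-0.0015 0.02 0.015 0 0 0 1;-0.0028 0.0347 0 0 0 0 1;-0.0028 0.0347 0 0 0 0 1;-0.0028 0.0347 0 0 0 0 1;-0.0028 0.0347 0 0 0 0 1;-0.0028 0.0347 0 0 0 0 1;-0.0015 0.023 0 0 0 0 1;-0.0007 0.01 0 0 0 0 1;0 0 0 0 0 0 1'
python3 - <<'E'
from h import *
np.set_printoptions(precision=1,suppress=True)
s=state();print(s["t"],np.array(s["eef_pos"])*1000,s["finger_gap"],np.array(s["eef_rot"])[:2,1]*1000)
m,T,p,d=shot("wrist","w4")
for t,z in [("nest",.024),("tab",.0515),("cap_top",.09+.014)]:
    for k in vision.tip_of("wrist",t)[:1]:
        u,v=k["xy"][0]*560,k["xy"][1]*420; print(t,k["p"],round(u),round(v),at_z(m,T,u,v,z)*1000)
C=cloud(m,T,d,np.ones_like(d,bool))
o=np.array([.5063,.2025]);a=np.radians(30.6);e=np.array([[np.cos(a),np.sin(a)],[-np.sin(a),np.cos(a)]])
L=(C[:,:2]-o)@e.T*1000;z=C[:,2]*1000
def rep(n,k):
    Q=np.c_[L[k],z[k]]; print(n,len(Q),np.percentile(Q,[2,50,98],axis=0).tolist()); return Q
Q=rep("tab",(abs(L[:,0]+88)<25)&(abs(L[:,1])<40)&(z>43)&(z<60)); print(cv2.minAreaRect(Q[:,:2].astype(np.float32)))
Q=rep("wall",(L[:,0]>-10)&(L[:,0]<40)&(abs(L[:,1])<30)&(z>32)&(z<45))
E
```

```text
t: 7.53
eef_pos: [0.496, 0.1989, 0.1256]
eef_rot: [[-0.856, -0.517, 0.001], [-0.517, 0.856, 0.0], [-0.001, -0.0, -1.0]]
ft_force: [-0.5, -0.3, 0.5]
finger_gap: 0.0218
gripper_force: 24.8
7.5333 [496.  198.9 125.6] 0.021781065140916774 [-516.6  856.2]
nest 0.66 285 233 [505.5 204.4  24. ]
tab 0.65 284 105 [429.6 157.6  51.5]
cap_top 0.59 286 315 [517.1 211.6 104. ]
tab 1077 [[-93.62399834109664, -19.122983206433055, 48.44327219405627], [-89.85900530352289, 0.9127187088351714, 50.743924333354286], [-86.05058253002463, 22.003278752643215, 52.32058155080768]]
((-89.94355773925781, 1.2644538879394531), (7.68978214263916, 43.21906661987305), 0.5526481866836548)
wall 220 [[-0.20276853588064106, -18.606193415700485, 32.44056591938946], [3.6818870670279957, 14.146875933341382, 35.20966347560305], [8.56867100185451, 21.594205486431285, 36.48179816437824]]
```

View pics/w4.png

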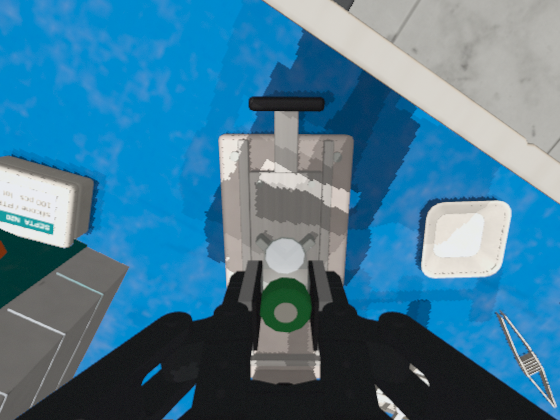

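The picture shows the vial foot over the plate at (285,255), just in front of the V arms at (262–312,240), and the cap at (286,303). I'll lower it here and then slide it into the V.

```bash
python3 -m inch '0.0004 -0.0006 -0.015 0 0 0 1;0 0 -0.02 0 0 0 1;0 0 -0.015 0 0 0 1;0 0 -0.007 0 0 0 1;0 0 -0.004 0 0 0 1;0 0 0 0 0 0 1;0 0 0 0 0 0 1'
```

```text
t: 8.32
eef_pos: [0.4972, 0.1965, 0.0649]
eef_rot: [[-0.858, -0.513, 0.001], [-0.513, 0.858, 0.0], [-0.001, -0.0, -1.0]]
ft_force: [0.1, 0.6, -0.6]
finger_gap: 0.022
gripper_force: 24.8
```

```bash
python3 -m inch '-0.0008 0.0013 -0.002 0 0 0 1;0.0026 0.0015 0 0 0 0 1;0.0021 0.0013 0 0 0 0 1;0.0021 0.0013 0 0 0 0 1;0.0017 0.001 0 0 0 0 1;0 0 0 0 0 0 1'
```

```text
t: 8.82
eef_pos: [0.5049, 0.2035, 0.0626]
eef_rot: [[-0.858, -0.514, 0.001], [-0.514, 0.858, 0.0], [-0.001, -0.0, -1.0]]
ft_force: [-0.7, -0.1, -1.0]
finger_gap: 0.022
gripper_force: 24.8
```

```bash
python3 -m inch '0.0013 0.0008 -0.0005 0 0 0 1;0 0 0 0 0 0 1;0 0 0 0 0 0 1'; python3 -m inch '0.001 0.0006 0 0 0 0 1;0 0 0 0 0 0 1;0 0 0 0 0 0 1'
```

```text
t: 9.07
eef_pos: [0.5056, 0.2041, 0.0617]
eef_rot: [[-0.858, -0.514, -0.0], [-0.514, 0.858, -0.0], [0.0, 0.0, -1.0]]
ft_force: [0.1, 0.5, -0.7]
finger_gap: 0.0217
gripper_force: 24.8
t: 9.32
eef_pos: [0.5066, 0.2047, 0.0618]
eef_rot: [[-0.858, -0.514, 0.0], [-0.514, 0.858, -0.0], [-0.0, -0.0, -1.0]]
ft_force: [-0.4, 0.0, 1.2]
finger_gap: 0.0216
gripper_force: 24.8
```

```bash
python3 - <<'E'
from h import *
m,T,p,d=shot("wrist"); a=p[60:400,160:420]
m,T,q,d=shot("side"); b=q[170:270,210:300]
cv2.imwrite("pics/v5.png",np.hstack([cv2.resize(a,(400,523)),cv2.resize(b,(400,523))])[:,:,::-1])
E
```

```text
(no output)
```

View pics/v5.png

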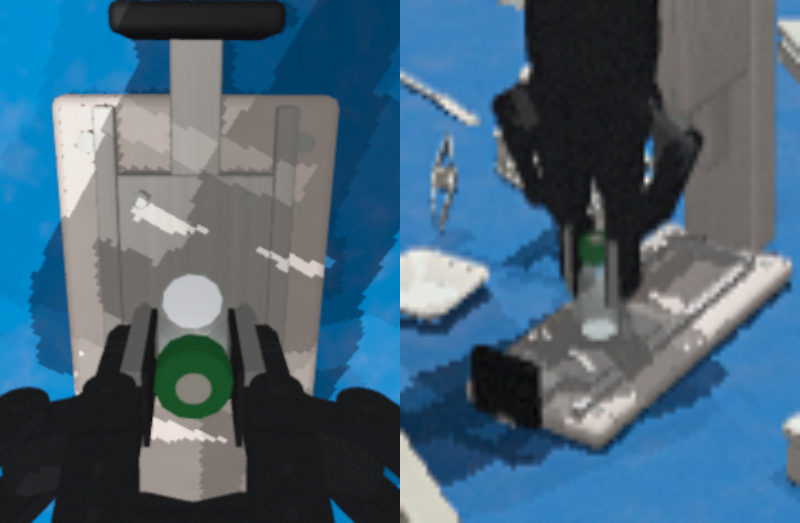

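Left: the vial sits centred over the plate at the V (foot at crop (192,300)). Right: it stands upright. I'll lower it slightly, release, and rise.

```bash
python3 -m inch '0 0 -0.0006 0 0 0 1;0 0 0 0 0 0 1;0 0 0 0 0 0 0.7;0 0 0 0 0 0 0.6;0 0 0 0 0 0 0.5;0 0 0 0 0 0 0.5;0 0 0.01 0 0 0 0.5;0 0 0.025 0 0 0 0.5;0 0 0.03 0 0 0 0.5;-0.008 -0.005 0.01 0 0 0 0.8;-0.02 -0.012 0 0 0 0 1;-0.0125 -0.0075 0 0.41 -0.69 0 1' 25
python3 -m inch '-0.0015 -0.0008 0 0.41 -0.69 0 1;0 0 0 0.41 -0.69 0 1;0 0 0 0 0 0 1;0 0 0 0 0 0 1'
python3 - <<'E'
from h import *
np.set_printoptions(precision=1,suppress=True)
s=state();print(s["t"],np.array(s["eef_pos"])*1000,s["finger_gap"])
m,T,p,d=shot("wrist","w6")
for t,z in [("nest",.024),("blank_vial",.024),("cap_top",.075),("tab",.0515)]:
    for k in vision.tip_of("wrist",t)[:1]:
        u,v=k["xy"][0]*560,k["xy"][1]*420; print(t,k["p"],round(u),round(v),at_z(m,T,u,v,z)*1000)
C=cloud(m,T,d,np.ones_like(d,bool))
Q=C[(np.hypot(C[:,0]-.5055,C[:,1]-.2038)<.03)&(C[:,2]>.068)&(C[:,2]<.08)]*1000
print(len(Q),cv2.minEnclosingCircle(Q[:,:2].astype(np.float32)))
cv2.imwrite("pics/v6.png",cv2.resize(p[60:400,140:440],(600,680))[:600,:,::-1])
E
```

```text
t: 10.42
eef_pos: [0.4677, 0.1804, 0.1387]
eef_rot: [[-0.855, -0.515, 0.065], [-0.513, 0.857, 0.037], [-0.075, -0.002, -0.997]]
ft_force: [-0.1, 0.1, -0.8]
finger_gap: 0.0069
gripper_force: 0.0
t: 10.75
eef_pos: [0.4644, 0.1791, 0.1368]
eef_rot: [[-0.839, -0.513, 0.179], [-0.502, 0.858, 0.106], [-0.208, -0.001, -0.978]]
ft_force: [1.4, -0.3, 0.7]
finger_gap: 0.0002
gripper_force: 0.0
10.75 [464.4 179.1 136.8] 0.00024276213829223822
nest 0.82 284 241 [507.7 203.7  24. ]
blank_vial 0.78 286 236 [503.5 202.6  24. ]
tab 0.96 287 142 [429.5 158.6  51.5]
0 ((0.0, 0.0), 0.0)
```

View pics/v6.png

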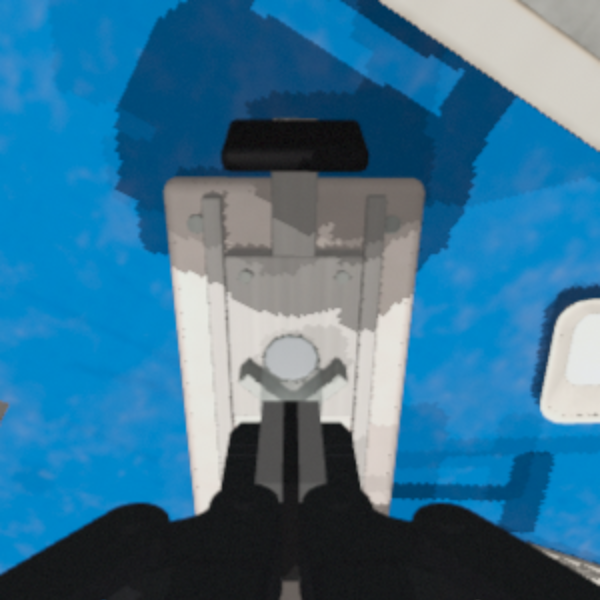

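The vial stands at crop (291,358) with about a 2–3 mm gap to the V walls. I'll go down in front of it with closed, tilted fingers and nudge it low.

```bash
python3 -m inch '0 0 -0.02 0 0 0 1;0 0 -0.025 0 0 0 1;0 0 -0.02 0 0 0 1;0 0 -0.013 0 0 0 1;0 0 -0.006 0 0 0 1;0 0 0 0 0 0 1;0 0 0 0 0 0 1'
```

```text
t: 11.58
eef_pos: [0.4651, 0.1795, 0.0525]
eef_rot: [[-0.839, -0.514, 0.179], [-0.503, 0.858, 0.107], [-0.209, -0.001, -0.978]]
ft_force: [-0.1, -0.3, 0.2]
finger_gap: -0.0
gripper_force: 0.0
```

```bash
python3 -m inch '0 0 -0.0045 0 0 0 1;0.0034 0.0021 0 0 0 0 1;0.0034 0.0021 0 0 0 0 1;0.0034 0.0021 0 0 0 0 1;0.0026 0.0016 0 0 0 0 1;0.0013 0.0008 0 0 0 0 1;0.0009 0.0005 0 0 0 0 1;0.0009 0.0005 0 0 0 0 1;0 0 0 0 0 0 1;0 0 0 0 0 0 1'
python3 -m inch '0.0009 0.0005 0 0 0 0 1;0.0009 0.0005 0 0 0 0 1;0 0 0 0 0 0 1;0 0 0 0 0 0 1'
python3 - <<'E'
from h import *
np.set_printoptions(precision=1,suppress=True)
m,T,p,d=shot("wrist","w7")
for t,z in [("nest",.024),("blank_vial",.024),("tab",.0515)]:
    for k in vision.tip_of("wrist",t)[:1]:
        u,v=k["xy"][0]*560,k["xy"][1]*420; print(t,k["p"],round(u),round(v),at_z(m,T,u,v,z)*1000)
E
```

```text
t: 12.42
eef_pos: [0.4804, 0.189, 0.0476]
eef_rot: [[-0.839, -0.514, 0.179], [-0.503, 0.858, 0.107], [-0.208, -0.001, -0.978]]
ft_force: [0.0, 0.1, -0.6]
finger_gap: -0.0001
gripper_force: 0.0
t: 12.75
eef_pos: [0.4823, 0.19, 0.0477]
eef_rot: [[-0.839, -0.514, 0.179], [-0.503, 0.858, 0.107], [-0.209, -0.001, -0.978]]
ft_force: [-0.5, 0.4, -0.7]
finger_gap: 0.0002
gripper_force: 0.0
tab 0.97 289 165 [428.4 158.5  51.5]
```

```bash
for i in 1 2 3 ; do python3 -m inch '0.0009 0.0005 0 0 0 0 1;0.0009 0.0005 0 0 0 0 1;0 0 0 0 0 0 1' | grep -E "eef_pos|force"; done
python3 - <<'E'
from h import *
np.set_printoptions(precision=1,suppress=True)
m,T,p,d=shot("wrist","w7")
for k in vision.tip_of("wrist","tab")[:1]:
        u,v=k["xy"][0]*560,k["xy"][1]*420; print(k["p"],round(u),round(v),at_z(m,T,u,v,.0515)*1000)
E
```

```text
eef_pos: [0.4841, 0.1911, 0.0476]
ft_force: [-1.1, -1.0, 0.4]
gripper_force: 0.4
eef_pos: [0.4859, 0.1921, 0.0476]
ft_force: [-1.0, -0.6, -0.2]
gripper_force: 0.4
eef_pos: [0.4878, 0.1931, 0.0477]
ft_force: [-1.0, 0.0, 0.1]
gripper_force: 0.5
0.62 288 164 [433.6 161.4  51.5]
```

```bash
python3 -m inch '-0.0034 -0.0021 0 0 0 0 1;-0.0069 -0.0041 0 0 0 0 1;-0.0069 -0.0041 0 0 0 0 1;0 0 0.02 0 0 0 1;0 0 0.03 -0.41 0.69 0 0.6;0 0 0.03 -0.41 0.69 0 0.3;-0.01 -0.006 0.01 -0.41 0.69 0 0.2;-0.015 -0.009 0 0 0 0 0.2;-0.0126 -0.0073 0 0 0 0 0.2;0 0 0 0 0 0 0.2;0 0 0 0 0 0 0.2'
python3 - <<'E'
from h import *
np.set_printoptions(precision=1,suppress=True)
s=state();print(s["t"],np.array(s["eef_pos"])*1000,s["finger_gap"])
m,T,p,d=shot("wrist","w8")
for t,z in [("nest",.024),("blank_vial",.024),("cap_top",.075),("tab",.0515)]:
    for k in vision.tip_of("wrist",t)[:1]:
        u,v=k["xy"][0]*560,k["xy"][1]*420; print(t,k["p"],round(u),round(v),at_z(m,T,u,v,z)*1000)
C=cloud(m,T,d,np.ones_like(d,bool))
o=np.array([.4326,.1604]);a=np.radians(30.8);e=np.array([[np.cos(a),np.sin(a)],[-np.sin(a),np.cos(a)]])
L=(C[:,:2]-o)@e.T*1000;z=C[:,2]*1000
Q=L[(abs(L[:,0])<14)&(abs(L[:,1])<40)&(z>44)&(z<60)];print(len(Q),cv2.minAreaRect(Q.astype(np.float32)))
m,T,q,d=shot("side")
cv2.imwrite("pics/v8.png",np.hstack([cv2.resize(p[60:360,140:440],(400,400)),cv2.resize(q[170:270,210:310],(400,400))])[:,:,::-1])
E
```

```text
t: 14.72
eef_pos: [0.4322, 0.1602, 0.1375]
eef_rot: [[-0.858, -0.513, 0.0], [-0.513, 0.858, 0.0], [-0.0, 0.0, -1.0]]
ft_force: [0.1, 0.5, 0.9]
finger_gap: 0.0679
gripper_force: 0.0
14.7167 [432.2 160.2 137.5] 0.06794631808415272
nest 0.91 287 317 [510.4 208.1  24. ]
blank_vial 0.78 284 315 [510.  205.7  24. ]
cap_top 0.74 285 361 [511.1 206.9  75. ]
tab 0.64 283 229 [435.1 159.4  51.5]
832 ((0.49995923042297363, -0.11536407470703125), (43.31728744506836, 8.073164939880371), 89.61006927490234)
```

View pics/v8.png

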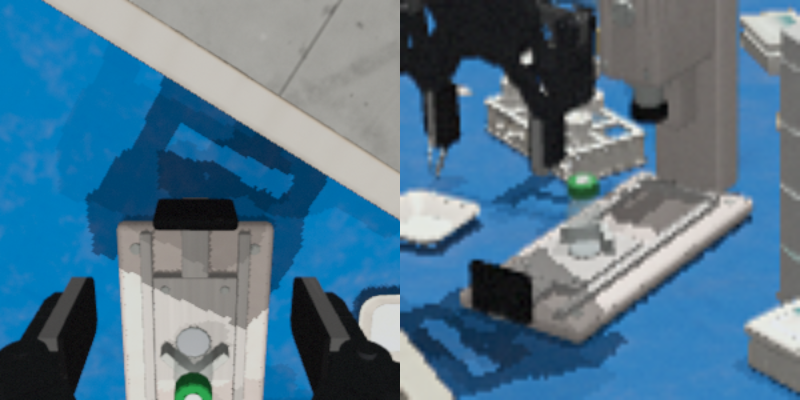

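The vial stands fully in the V, foot at crop (195,343), with no gap visible. The tab at (197,213) is centred between the fingers, so I'll grip it by its width.

```bash
python3 -m inch '0.0005 0.0003 -0.02 0 0 0 0.2;0 0 -0.025 0 0 0 0.2;0 0 -0.025 0 0 0 0.2;0 0 -0.015 0 0 0 0.2;0 0 -0.008 0 0 0 0.3;0 0 0 0 0 0 0.4;0 0 0 0 0 0 0.5;0 0 0 0 0 0 0.6;0 0 0 0 0 0 0.6;0 0 0 0 0 0 0.6' 22
```

```text
t: 15.85
eef_pos: [0.4327, 0.1614, 0.0447]
eef_rot: [[-0.858, -0.514, -0.001], [-0.514, 0.858, 0.001], [0.0, 0.002, -1.0]]
ft_force: [-2.7, 6.2, -6.6]
finger_gap: 0.0433
gripper_force: 24.0
```

```bash
python3 -m inch '0.0012 0.0018 0.0005 0 0 0 0.6;0.0034 0.002 0 0 0 0 0.6;0.0052 0.0031 0 0 0 0 0.6;0.006 0.0036 0 0 0 0 0.6;0.0069 0.0041 0 0 0 0 0.6;0.0069 0.0041 0 0 0 0 0.6;0.0069 0.0041 0 0 0 0 0.6;0.0069 0.0041 0 0 0 0 0.6;0.006 0.0036 0 0 0 0 0.6;0.0052 0.0031 0 0 0 0 0.6;0.0034 0.002 0 0 0 0 0.6;0.0017 0.001 0 0 0 0 0.6'
python3 -m inch '0.0017 0.001 0 0 0 0 0.6;0.0017 0.001 0 0 0 0 0.6;0.0017 0.001 0 0 0 0 0.6;0 0 0 0 0 0 0.6;0 0 0 0 0 0 0.6'
```

```text
t: 16.85
eef_pos: [0.4933, 0.1976, 0.0448]
eef_rot: [[-0.858, -0.514, -0.0], [-0.514, 0.858, -0.0], [0.0, 0.0, -1.0]]
ft_force: [0.2, -2.3, -14.2]
finger_gap: 0.0432
gripper_force: 25.1
t: 17.27
eef_pos: [0.4982, 0.2004, 0.0449]
eef_rot: [[-0.858, -0.514, 0.0], [-0.514, 0.858, 0.0], [-0.0, 0.0, -1.0]]
ft_force: [1.2, -1.9, -18.9]
finger_gap: 0.0435
gripper_force: 25.1
```

```bash
python3 -m inch '0.0017 0.001 -0.0008 0 0 0 0.6;0.0013 0.0008 0 0 0 0 0.6;0 0 0 0 0 0 0.6;0 0 0 0 0 0 0.6';python3 -m inch '0.0013 0.0008 -0.0003 0 0 0 0.6;0.0009 0.0005 0 0 0 0 0.6;0 0 0 0 0 0 0.6'
```

```text
t: 17.6
eef_pos: [0.5012, 0.2022, 0.0448]
eef_rot: [[-0.858, -0.514, -0.0], [-0.514, 0.858, -0.0], [0.0, 0.0, -1.0]]
ft_force: [-3.8, -2.4, -9.2]
finger_gap: 0.0432
gripper_force: 26.1
t: 17.85
eef_pos: [0.5013, 0.2023, 0.0446]
eef_rot: [[-0.857, -0.515, -0.007], [-0.515, 0.857, -0.004], [0.008, 0.001, -1.0]]
ft_force: [-13.8, -10.2, 3.6]
finger_gap: 0.0434
gripper_force: 27.3
```

```bash
python3 -m inch '-0.0017 -0.001 0 0 0 0 0.6;0 0 0 0 0 0 0.4;0 0 0 0 0 0 0.3;0 0 0 0 0 0 0.3;0 0 0.015 0 0 0 0.3;0 0 0.035 0 0 0 0.3;0 0 0.04 0 0 0 0.8;0 0 0.04 0 0 0 1;0 0 0.04 0 0 0 1;0 0 0.04 0 0 0 1;0 0 0.04 0 0 0 1;0 0 0 0 0 0 1'
python3 -m inch '0.0047 0.0369 0 0 0 0 1;0.0047 0.0369 0 0 0 0 1;0.0047 0.0369 0 0 0 0 1;0.0047 0.0369 0 0 0 0 1;0 0 0 0 0 0 1;0 0 0 0 0 0 1'
python3 - <<'E'
from h import *
np.set_printoptions(precision=1,suppress=True)
R={}
for c in ["top","side"]:
    m,T,p,d=shot(c)
    for t in ["tab","nest","cap_top","lever_grip"]:
        r=vision.tip_of(c,t)
        if r: print(c,t,r[0]["p"]);R.setdefault(t,[]).append(ray(m,T,r[0]["xy"][0]*560,r[0]["xy"][1]*420))
for t in R:
    if len(R[t])>1: print(t,tri(R[t])[0]*1000)
m,T,w,d=shot("wrist")
q=p
cv2.imwrite("pics/v9.png",np.hstack([cv2.resize(w,(400,300)),cv2.resize(q[150:270,200:360],(400,300))])[:,:,::-1])
E
```

```text
t: 18.85
eef_pos: [0.5064, 0.2036, 0.3063]
eef_rot: [[-0.857, -0.515, 0.021], [-0.515, 0.857, 0.004], [-0.02, -0.007, -1.0]]
ft_force: [2.0, -0.5, 1.2]
finger_gap: -0.0001
gripper_force: 0.0
t: 19.35
eef_pos: [0.5209, 0.3521, 0.2948]
eef_rot: [[-0.856, -0.517, 0.002], [-0.517, 0.856, 0.001], [-0.002, -0.0, -1.0]]
ft_force: [1.0, -0.2, -0.2]
finger_gap: -0.0
gripper_force: 0.0
top tab 0.67
top nest 0.97
top lever_grip 0.87
side tab 0.7
side nest 0.64
side cap_top 0.5
side lever_grip 0.52
tab [501.4 204.8  41.8]
nest [580.3 254.1  17.7]
lever_grip [524.  345.7 219.4]
```

View pics/v9.png

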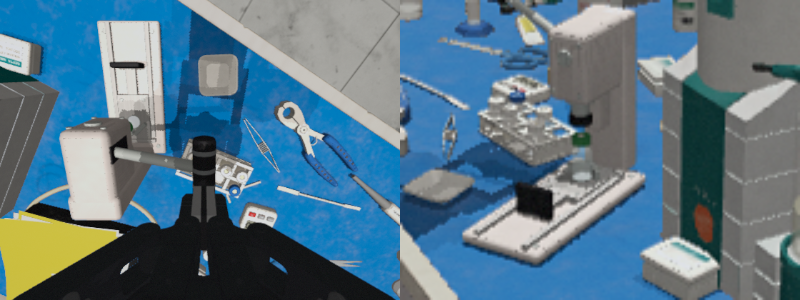

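The slide is home: the vial stands below the ram foot at side crop (582,150), and the lever roller is right below the closed fingers at (204,165) in the wrist crop. Now I'll press.

```bash
python3 -m inch '-0.0034 -0.0021 -0.02 0 0 0 1;0 0 -0.01 0 0 0 1;0 0 -0.007 0 0 0 1;-0.001 0.0017 -0.009 0 0 0 1;-0.001 0.0017 -0.01 0 0 0 1;-0.001 0.0017 -0.01 0 0 0 1;0 0 0 0 0 0 1'
python3 -m inch '-0.001 0.0017 -0.01 0 0 0 1;-0.001 0.0017 -0.01 0 0 0 1;-0.001 0.0017 -0.01 0 0 0 1;0 0 -0.01 0 0 0 1;0.0008 -0.0013 -0.01 0 0 0 1;0 0 0 0 0 0 1'
```

```text
t: 20.48
eef_pos: [0.5136, 0.3535, 0.2263]
eef_rot: [[-0.857, -0.515, -0.001], [-0.515, 0.857, -0.0], [0.001, 0.0, -1.0]]
ft_force: [-0.9, 2.6, 3.7]
finger_gap: 0.0001
gripper_force: 2.0
t: 20.98
eef_pos: [0.512, 0.3568, 0.1764]
eef_rot: [[-0.858, -0.514, -0.0], [-0.514, 0.858, 0.0], [-0.0, 0.001, -1.0]]
ft_force: [1.0, 2.0, 4.4]
finger_gap: 0.0004
gripper_force: 2.4
```

```bash
python3 -m inch '0.0008 -0.0013 -0.008 0 0 0 1;0.0008 -0.0013 -0.006 0 0 0 1;0.0005 -0.0008 -0.004 0 0 0 1;0 0 0 0 0 0 1'
python3 -m inch '0.0003 -0.0005 -0.003 0 0 0 1;0 0 0 0 0 0 1;0 0 0 0 0 0 1'
```

```text
t: 21.32
eef_pos: [0.514, 0.3542, 0.16]
eef_rot: [[-0.858, -0.514, -0.0], [-0.514, 0.858, 0.002], [-0.001, 0.002, -1.0]]
ft_force: [-0.8, 4.1, 5.3]
finger_gap: -0.0
gripper_force: 2.7
t: 21.57
eef_pos: [0.5143, 0.3537, 0.1577]
eef_rot: [[-0.858, -0.514, -0.0], [-0.514, 0.858, 0.002], [-0.001, 0.001, -1.0]]
ft_force: [-2.5, 3.6, 5.8]
finger_gap: -0.0002
gripper_force: 2.9
```

```bash
for i in 1 2 3; do python3 -m inch '0.0002 -0.0003 -0.002 0 0 0 1;0 0 0 0 0 0 1;0 0 0 0 0 0 1' | grep -E "pos|ft"; done
```

```text
eef_pos: [0.5145, 0.3534, 0.1564]
ft_force: [-2.0, 1.2, 8.9]
eef_pos: [0.5147, 0.3533, 0.1559]
ft_force: [-7.0, 0.6, 16.7]
eef_pos: [0.5149, 0.3533, 0.1555]
ft_force: [-11.2, -0.6, 23.6]
```

```bash
python3 -m inch '-0.0002 0.0003 0.006 0 0 0 1;-0.0008 0.0013 0.008 0 0 0 1;-0.0008 0.0013 0.01 0 0 0 1;-0.0008 0.0013 0.01 0 0 0 1;0 0 0.01 0 0 0 1;0.001 -0.0017 0.01 0 0 0 1;0.001 -0.0017 0.01 0 0 0 1;0.001 -0.0017 0.01 0 0 0 1;0.001 -0.0017 0.01 0 0 0 1;0.001 -0.0017 0.01 0 0 0 1;0.001 -0.0017 0.01 0 0 0 1;0 0 0.008 0 0 0 1'
python3 -m inch '0 0 0.02 0 0 0 1;0 0 0.02 0 0 0 1;-0.0047 -0.0369 0 0 0 0 1;-0.0047 -0.0369 0 0 0 0 1;-0.0047 -0.0369 0 0 0 0 0.6;-0.0047 -0.0369 0 0 0 0 0.2;0 0 0 0 0 0 0.2;0 0 0 0 0 0 0.2'
python3 - <<'E'
from h import *
np.set_printoptions(precision=1,suppress=True)
s=state();print(s["t"],np.array(s["eef_pos"])*1000,s["finger_gap"])
R={}
for c in ["top","side","wrist"]:
    m,T,p,d=shot(c,c+"9")
    for t in ["tab","cap_top","lever_grip"]:
        r=vision.tip_of(c,t)
        if r and r[0]["p"]>.4: print(c,t,round(r[0]["p"],2),np.array(r[0]["xy"])*[560,420]);R.setdefault(t,[]).append(ray(m,T,r[0]["xy"][0]*560,r[0]["xy"][1]*420))
for t in R:
    if len(R[t])>1: print(t,tri(R[t])[0]*1000,tri(R[t])[1])
C=cloud(m,T,d,np.ones_like(d,bool))
o=np.array([.5013,.2023]);a=np.radians(30.9);e=np.array([[np.cos(a),np.sin(a)],[-np.sin(a),np.cos(a)]])
L=(C[:,:2]-o)@e.T*1000;z=C[:,2]*1000
Q=L[(abs(L[:,0])<14)&(abs(L[:,1])<40)&(z>44)&(z<60)];print(len(Q),cv2.minAreaRect(Q.astype(np.float32)))
E
```

```text
t: 23.32
eef_pos: [0.5185, 0.3454, 0.2637]
eef_rot: [[-0.858, -0.513, -0.001], [-0.513, 0.858, -0.0], [0.001, -0.0, -1.0]]
ft_force: [0.1, 1.3, -0.3]
finger_gap: 0.0002
gripper_force: 0.0
t: 23.98
eef_pos: [0.4992, 0.1971, 0.3028]
eef_rot: [[-0.859, -0.511, -0.001], [-0.511, 0.859, 0.0], [0.001, 0.001, -1.0]]
ft_force: [-0.2, 0.5, -0.3]
finger_gap: 0.0482
gripper_force: 0.0
23.9833 [499.2 197.1 302.8] 0.04823318527291477
top lever_grip 0.48 [159.  204.9]
side tab 0.93 [252.7 225.1]
side lever_grip 0.8 [234.8 143.1]
wrist tab 0.83 [285.8 180.4]
wrist cap_top 0.68 [288.4 259.1]
wrist lever_grip 0.64 [286.2 239.9]
lever_grip [502.4 271.1 253.8] [np.float64(0.07188867085574248), np.float64(0.012587833133340769), np.float64(0.07289010032789409)]
tab [502.6 203.8  47.7] [np.float64(0.002164982379256142), np.float64(0.0021649823792560304)]
289 ((-0.07228469848632812, -1.4994945526123047), (43.186988830566406, 8.503129959106445), 89.92159271240234)
```

```bash
python3 -m inch '0.0028 0.0044 -0.02 0 0 0 0.2;0 0 -0.04 0 0 0 0.2;0 0 -0.04 0 0 0 0.2;0 0 -0.04 0 0 0 0.2;0 0 -0.04 0 0 0 0.2;0 0 -0.035 0 0 0 0.2;0 0 -0.02 0 0 0 0.2;0 0 -0.012 0 0 0 0.2;0 0 -0.006 0 0 0 0.2;0 0 0 0 0 0 0.2;0 0 0 0 0 0 0.2'
```

```text
t: 25.5
eef_pos: [0.5035, 0.2031, 0.0514]
eef_rot: [[-0.858, -0.514, 0.002], [-0.514, 0.858, 0.0], [-0.002, -0.001, -1.0]]
ft_force: [-0.3, 0.0, 0.7]
finger_gap: 0.0683
gripper_force: 0.0
```

```bash
python3 -m inch '-0.0012 -0.0006 -0.006 0 0 0 0.2;0 0 0 0 0 0 0.3;0 0 0 0 0 0 0.4;0 0 0 0 0 0 0.5;0 0 0 0 0 0 0.6;0 0 0 0 0 0 0.6;0 0 0 0 0 0 0.6' 22
```

```text
t: 26.08
eef_pos: [0.5015, 0.2023, 0.0448]
eef_rot: [[-0.858, -0.514, 0.001], [-0.514, 0.858, 0.0], [-0.001, -0.0, -1.0]]
ft_force: [-2.7, 0.0, 6.0]
finger_gap: 0.0437
gripper_force: 22.5
```

```bash
python3 - <<'E'
from h import *
np.set_printoptions(precision=1,suppress=True)
m,T,w,d=shot("wrist");m2,T2,q,d=shot("side")
for k in vision.tip_of("side","cap_top")[:1]: print(k)
cv2.imwrite("pics/v10.png",np.hstack([cv2.resize(w[150:420,180:390],(350,450)),cv2.resize(q[170:260,240:330],(450,450))])[:,:,::-1])
E
```

```text
(no output)
```

View pics/v10.png

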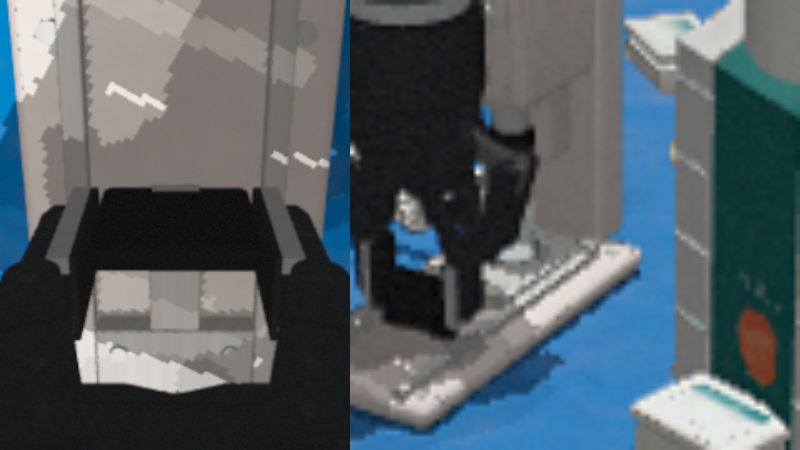

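The tab is gripped between the pads, at left crop (180,230), and the vial's foot is visible behind at side crop (520,245). I'll draw the slide out gently.

```bash
python3 -m inch '-0.0017 -0.001 0 0 0 0 0.6;-0.0034 -0.002 0 0 0 0 0.6;-0.0052 -0.0031 0 0 0 0 0.6;-0.006 -0.0036 0 0 0 0 0.6;-0.0069 -0.0041 0 0 0 0 0.6;-0.0069 -0.0041 0 0 0 0 0.6;-0.0069 -0.0041 0 0 0 0 0.6;-0.0069 -0.0041 0 0 0 0 0.6;-0.0069 -0.0041 0 0 0 0 0.6;-0.0069 -0.0041 0 0 0 0 0.6;-0.006 -0.0036 0 0 0 0 0.6;-0.0052 -0.0031 0 0 0 0 0.6'
python3 -m inch '-0.0043 -0.0026 0 0 0 0 0.6;-0.0034 -0.002 0 0 0 0 0.6;-0.0026 -0.0015 0 0 0 0 0.6;-0.0017 -0.001 0 0 0 0 0.6;-0.0017 -0.001 0 0 0 0 0.6;-0.0017 -0.001 0 0 0 0 0.6;-0.0009 -0.0005 0 0 0 0 0.6;0 0 0 0 0 0 0.6'
```

```text
t: 27.23
eef_pos: [0.4322, 0.1611, 0.0448]
eef_rot: [[-0.858, -0.514, 0.002], [-0.514, 0.858, 0.001], [-0.002, -0.0, -1.0]]
ft_force: [0.2, 2.5, 7.0]
finger_gap: 0.0433
gripper_force: 22.9
t: 27.9
eef_pos: [0.416, 0.1516, 0.0447]
eef_rot: [[-0.858, -0.514, 0.001], [-0.514, 0.858, 0.0], [-0.001, -0.0, -1.0]]
ft_force: [-0.2, 1.7, 8.3]
finger_gap: 0.0436
gripper_force: 23.0
```

```bash
python3 -m inch '-0.0009 -0.0005 0 0 0 0 0.6;-0.0009 -0.0005 0 0 0 0 0.6;-0.0009 -0.0005 0 0 0 0 0.6;-0.0009 -0.0005 0 0 0 0 0.6;-0.0009 -0.0005 0 0 0 0 0.6;0 0 0 0 0 0 0.6' | grep -E "pos|ft"; for i in 1 2; do python3 -m inch '-0.0009 -0.0005 0 0 0 0 0.6;0 0 0 0 0 0 0.6;0 0 0 0 0 0 0.6'| grep -E "pos|ft"; done
```

```text
eef_pos: [0.4117, 0.149, 0.0447]
ft_force: [0.1, 0.5, 7.5]
eef_pos: [0.4112, 0.1487, 0.0448]
ft_force: [0.8, 3.0, 6.8]
eef_pos: [0.4111, 0.1487, 0.0448]
ft_force: [5.6, 5.6, 1.4]
```

```bash
python3 -m inch '0 0 0 0 0 0 0.5;0 0 0 0 0 0 0.4;0 0 0 0 0 0 0.2;0 0 0 0 0 0 0.2;0 0 0.015 0 0 0 0.2;0 0 0.03 0 0 0 0.2;0 0 0.04 0 0 0 0.2;0 0 0.04 0 0 0 0.2;0 0 0.04 0 0 0 0.2;0 0 0 0 0 0 0.2;0 0 0 0 0 0 0.2' | grep -E "t:|pos|ft"
python3 - <<'E'
from h import *
np.set_printoptions(precision=1,suppress=True)
R={}
for c in ["top","side","wrist"]:
    m,T,p,d=shot(c,c+"10")
    for t,z in [("tab",.0515),("cap_top",.07),("nest",.024),("blank_vial",.024),("white_vial",0),("red_vial",0),("lever_grip",.229)]:
        r=vision.tip_of(c,t)
        if r and r[0]["p"]>.4:
            u,v=r[0]["xy"][0]*560,r[0]["xy"][1]*420
            print(c,t,round(r[0]["p"],2),round(u),round(v),at_z(m,T,u,v,z)*1000);R.setdefault(t,[]).append(ray(m,T,u,v))
for t in R:
    if len(R[t])>1: print(t,tri(R[t])[0]*1000,np.array(tri(R[t])[1])*1000)
C=cloud(m,T,d,np.ones_like(d,bool));col=p[d>0] if False else p.reshape(-1,3)[(d>0).ravel()].astype(int)
g=(col[:,1]>col[:,0]+40)&(col[:,1]>col[:,2]+30)&(np.hypot(C[:,0]-.49,C[:,1]-.195)<.04)
Q=C[g]*1000;print("green",len(Q),np.percentile(Q,[5,50,95],axis=0))
o=np.array([.4111,.1487]);a=np.radians(30.9);e=np.array([[np.cos(a),np.sin(a)],[-np.sin(a),np.cos(a)]])
L=(C[:,:2]-o)@e.T*1000;z=C[:,2]*1000
k=(np.hypot(L[:,0]-90,L[:,1])<18)&(z>60)&(z<85);print("near nest z>60",k.sum(),np.median(L[k],0),np.percentile(z[k],[5,50,75,95]))
Q=L[k&(z>64)];print(cv2.minEnclosingCircle(Q.astype(np.float32)))
k=(abs(L[:,0]-50)<20)&(abs(L[:,1])<20)&(z>20)&(z<30);print("plate",np.median(z[k]))
E
```

```text
t: 29.82
eef_pos: [0.4107, 0.1481, 0.2112]
eef_rot: [[-0.858, -0.514, 0.005], [-0.514, 0.858, 0.0], [-0.004, -0.002, -1.0]]
ft_force: [0.3, -0.4, -1.1]
top cap_top 0.44 236 224 [483.6 190.8  70. ]
top nest 0.73 238 223 [489.3 192.1  24. ]
top blank_vial 0.54 236 227 [479.4 196.1  24. ]
top white_vial 0.41 362 226 [ 490.3 -148.4    0. ]
top red_vial 0.5 396 221 [ 504.2 -240.8    0. ]
top lever_grip 0.67 162 205 [519.  344.6 229. ]
side tab 0.88 228 243 [405.6 139.8  51.5]
side nest 0.89 250 232 [495.7 212.   24. ]
side blank_vial 0.69 254 236 [495.2 189.3  24. ]
side red_vial 0.75 351 341 [ 501.2 -244.6    0. ]
side lever_grip 0.42 237 143 [523.2 340.4 229. ]
wrist tab 0.92 281 199 [412.9 145.1  51.5]
wrist cap_top 0.97 282 303 [492.9 194.2  70. ]
wrist nest 0.65 284 276 [490.1 194.7  24. ]
wrist blank_vial 0.95 284 275 [489.  194.1  24. ]
cap_top [483.1 188.7  86.9] [0.2 0.2]
nest [487.2 191.6  34.4] [1.8 0.9 2. ]
blank_vial [487.7 193.1  24.6] [8.9 8.4 1.2]
red_vial [ 504.  -241.4   -3.4] [0.4 0.4]
lever_grip [521.6 343.7 228.4] [2.7 2.7]
tab [410.9 146.1  48.1] [2.8 2.8]
green 288 [[479.  184.1  65. ]
 [485.5 190.9  69.2]
 [496.3 200.7  70.4]]
near nest z>60 421 [86.2 -1.9] [62.1 69.2 69.7 70.4]
((88.90253448486328, -2.2227985858917236), 10.392991065979004)
plate 23.29350337036107
```

```bash
python3 - <<'E'
from h import *
np.set_printoptions(precision=1,suppress=True)
for i in range(2):
    m,T,p,d=shot("wrist","w11")
    C=cloud(m,T,d,np.ones_like(d,bool))
    o=np.array([.4111,.1487]);a=np.radians(30.9);e=np.array([[np.cos(a),np.sin(a)],[-np.sin(a),np.cos(a)]])
    L=(C[:,:2]-o)@e.T*1000;z=C[:,2]*1000
    Q=L[(abs(L[:,0])<14)&(abs(L[:,1])<40)&(z>44)&(z<60)];print("tab",cv2.minAreaRect(Q.astype(np.float32)))
    k=(np.hypot(L[:,0]-90,L[:,1])<18)&(z>67)&(z<85);print("cap",cv2.minEnclosingCircle(L[k].astype(np.float32)),L[k].min(0),L[k].max(0))
    k=(L[:,0]>80)&(L[:,0]<125)&(abs(L[:,1])<28)&(z>32)&(z<38);Q=L[k];print("wall",k.sum(),np.percentile(Q,[2,98],axis=0))
    k=(L[:,0]>25)&(L[:,0]<75)&(abs(L[:,1])<22)&(z>21.5)&(z<26);Q=L[k];print("plate front",np.percentile(Q,[1],axis=0))
E
```

```text
tab ((-0.5888919830322266, -1.0243968963623047), (7.650510311126709, 42.91412353515625), 0.2394481599330902)
cap ((88.79642486572266, -2.01475191116333), 10.2590913772583) [ 79.1 -12. ] [98.9  7.4]
wall 157 [[ 80.4 -21.3]
 [100.6  18.4]]
plate front [[ 26.4 -21.5]]
tab ((-0.6131515502929688, -1.185739517211914), (7.599589824676514, 43.01913070678711), 0.3924958109855652)
cap ((88.72403717041016, -1.8772838115692139), 10.818684577941895) [ 78.1 -12.1] [99.4  7.3]
wall 159 [[ 80.5 -20.5]
 [100.1  18.4]]
plate front [[ 25.9 -21.5]]
```

```bash
python3 -c "
from rig import env
print(env.finish_job())"
```

```text
the job is handed in; nothing more can be done
None
```

I sealed the vial, drew the slide fully out and handed the job in. The cap top measures about 46 mm above the plate (fully on), the vial is within about 1 mm of centre in its V stop, the lever is back up and the other vials are undisturbed.

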